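# Hold up the fresh-dyed bead with the tongs

## Task

The blue bead in the drying rack has just come out of the dye and must not be touched with the fingers. Pull the rack's pin tray right out to its stop and leave it out, take the kitchen tongs, close their tips on the blue bead and lift it off its pin, and finish while still holding it up in the tongs, still, a good hand's breadth above the tray. Leave the brown bead on its pin and do not disturb the money box, the bell or the green bead racks.

Things in the scene. Friction and masses are not known exactly. Their poses are not given: they have to be found in the camera images.
- rack: Fixed acacia drying rack roofed with bamboo rods, 140 mm deep (x), 174 wide (y), 84 high, left of the tongs, turned up to 0.3 rad. Origin: centre of its underside. Its -x side, facing the robot, is the open front, 70 mm before the origin; the pin tray slides out there along the rack's -x.
- tray (a joint): Slide of the pin tray, m: 0 pushed in (start), 0.095 at its stop, fully out. Light return spring (10 N/m), stiff runners (1.8 N): 3 N pulls it out and the runners hold it where left. Front board 160 mm wide, 8 thick, 8 to 32 mm above the shelf, its face 90 mm before the rack's origin when in; tray floor 13 mm above the shelf.
- tray_knob (a point): Centre of the brass knob's head: 18 mm in diameter, 16 mm long along the rack's x, 24 mm above the shelf, 26 mm before the front board's face, on the tray's middle line; stem 9 mm thick. Moves with the tray. Grip it from above, fingers closing along the rack's y.
- pin_left (a point): Top of the left (rack +y) post of the tray, 16 mm thick, 40 mm above the shelf, 38 mm left of the middle line, 45 mm behind the front board's face. A bead's underside rests on it; a steel pin 6 mm thick rises 14 mm from it into the bead's hole. Moves with the tray.
- pin_right (a point): The same for the right (rack -y) post, 76 mm from the left one.
- indigo_bead: The wanted bead: deep blue counting bead of dyed bone, a short barrel 34 mm in diameter and 24 mm high, axis upright, with a 10 mm hole through it, about 30 g. It sits on one of the two pins (either one), under the roof until the tray is pulled out. Origin: centre of its underside.
- indigo_bead_center (a point): Centre of the blue bead, 12 mm above its underside (52 mm above the shelf on its pin).
- brown_bead: Dark brown bead of the same size and shape, on the other pin; it stays there. Origin: centre of its underside.
- tongs: Steel kitchen tongs, 100 g, 190 mm from hinge to tip ends, 20 mm high, lying right of the rack; they close horizontally. Origin: hinge, underside; x: middle line to the tips (when open), y: to the left arm, which carries the frame. Squeeze at the dark pads, 44 mm long, centred 85 mm from the hinge: 49 mm over the pads when open, 36 mm (pads and tips then parallel) when the tips hold the bead.
- tongs_jaw (a joint): Closing of the tongs, rad: 0 open (start), 0.15 with the tips on the bead, 0.29 the end (shut, empty). A spring opens them: at the pads 3.5 N starts to close them, 7 N at 0.15, so they must be kept squeezed.
- tongs_grip (a point): Middle between the grip pads, 85 mm from the hinge, 10 mm above the underside of the tongs.
- tip_left (a point): Middle of the left tip's flat inner face, 165 mm from the hinge (80 mm beyond the pads' centre): the bead's centre belongs between the two. Tip plates 20 mm high, 145 to 191 mm from the hinge, 3 mm inward lip at the end. Gap between tips 59 mm open (64 over their outsides), 34 on the bead; tips move twice as far as the pads.
- tip_right (a point): The same on the right tip (on the other arm).
- money_box: Red clay money box, 96 mm in diameter, 90 mm high, loose, far right. Origin: centre of its underside. Leave alone.
- bell: Chrome desk bell on a dark wooden foot, 82 mm in diameter, 58 mm high, loose, beyond the tongs. Origin: centre of its underside. Leave alone.
- stand: Fixed slotted acacia stand, 100 mm (x) by 130 mm (y), 32 mm high, left of the rack. Origin: centre of its underside.
- green_rack_a: Slim green bead rack, 110 mm long, 8 mm thick, 140 mm high, loose, upright in the stand's right groove. Origin: centre of its lower edge. Leave alone.
- green_rack_b: The same, in the stand's left groove. Leave alone.
Things that resemble listed ones, but are neither listed nor needed, are in the scene too. Of the things shaped like the tongs, the steel one is meant.

How it is judged:
By the outcome, as a careful person would: the job done as asked, in the order asked, and still so for the second after the job is handed in, while the arm keeps its last pose, push and grip.
It also fails if it takes over 54 s, if anything falls off the work surface, if the arm or the gripper's body presses on something with over 40 N, if the wrist force passes 120 N, or if a joint passes its speed limit or range.

## Robot

A 6-joint arm with a two-finger parallel gripper is mounted at the origin on the work surface. World frame = base frame: x ahead of the robot, y to its left, z up, the work surface at z = 0. Lengths are in m, angles in rad, forces in N, time in s.
With the tool pointing down it reaches from about 0.3 to 1 m from the base axis. Payload 5.1 kg.
Tool frame: the origin (TCP) lies midway between the tips of the shut fingers; the grasp point (between the pads) lies 19 mm behind it; z points along the fingers, y is the line along which they close (so a half turn about z gives the same grasp; the last joint's range is limited). The gripper opens to 95 mm and grips with 3 to 60 N. Pads are 20 mm wide; open, the fingers measure 119 mm over their backs; the gripper's body (75 mm by 180 mm) begins 59 mm behind the grasp point.
Start: joints at [-1.268, 0.124, 1.65, -0, 1.367, -0.083], TCP at [0.245, -0.602, 0.215] pointing down, gripper open.
Joint ranges: [-2.61, 2.61], [-1.02, 2.33], [0.03, 2.71], [-1.35, 4.49], [0.32, 2.68], [-2.91, 2.91]. Speed limits (rad/s): [2.57, 2.57, 3.14, 3.14, 3.14, 3.14].

## Interface

Orientations are given as a rotation vector (axis times angle).
In Python, from station import * gives the robot as it stands.
- The arm moves only by the shell command python3 -m inch 'ROWS' [FORCE]. ROWS is JSON, a list of rows, each an object of numbers: "x", "y", "z": the shift along the tool's x, y, z in mm; "ax", "ay", "az": the turn, a rotation vector about the tool's x, y, z in rad; "grip": the opening, from 0 (shut) to 1 (fully open). In form: [{"x": .., "y": .., "z": .., "ax": .., "ay": .., "az": .., "grip": ..}, ...]. A call has 1 to 12 rows; each row shifts and turns the commanded pose from where the row before left it, along the tool's axes as they then stand; what a row does not reach is not made up. A row lasts 1/12 s, in which the tool goes at most 41.7 mm and 7.16 degrees, less where a joint would pass 70% of its speed; a pose out of reach is approached as far as the arm can. A call with a gripper value outside its range is refused whole. The fingers move at their own pace and stop on an object; FORCE is the grip in N (left out, the last holds). Time passes only in rows, so rows that do not move let the fingers close. It gives the time, the measured TCP pose, the force, the opening and the grip force at its end, in the units of the state.
- state(): the state, without advancing time (a new reading comes with each control period).
- snapshot(name): name is "scene" or "top" or "wrist"; returns the picture (384x512x3 uint8, red, green, blue); there is no depth.
- calibration(name): a dict with "vfov" (degrees; the focal length in pixels is half the picture's height over the tangent of half this angle, whatever the lens; pixels are square), "cx", "cy" (the principal point, pixels), "R" (3x3) and "t" (3): a world point X has camera coordinates R X + t. Camera axes: x right, y down, z forward; pixel columns grow to the right and rows downward; lengths in m; the calibration is good to about 2 mm. A picture is of the moment at which its call begins: read the wrist's pose just before it. calibration takes no time and is no camera call; for the wrist camera it gives the pose at the moment of the call.
- sign_off(): hands the job in; it is judged then, once.
The state is a dict: "clock": time; "q": joint angles; "dq": joint speeds; "joint_torque": joint torques, N m; "tool_pos": TCP position; "eef_rot": TCP orientation; "ft_force": force on the tool from outside, world axes, zero at the start; "torque": the same for the moment, N m; "opening": finger opening in m; "grip_force": force on a finger pad.
Only numpy, scipy, OpenCV 4.12 (cv2) and the standard library are available. Lean on these libraries where they do the work, as an engineer would, in place of code of your own. Each camera call takes 0.05 s, during which the arm holds its last target. There are 200 camera calls.

## Working session

There is one attempt and no reset: what is moved stays moved. The work goes in short steps, Python scripts to look and compute and a shell command to move; the robot and the scene stay as the last step left them, time stands still between calls to the robot, and variables do not carry over. Pictures are saved under pics/ and viewed, at most 10 in all, crops included, and the job is handed in when it is done.

```bash
mkdir -p pics; ls
python3 - <<'E'
from station import *
import cv2,numpy as np
for n in("scene","top"):
    cv2.imwrite(f"pics/{n}0.png",cv2.resize(snapshot(n)[:,:,::-1],(800,600),interpolation=cv2.INTER_CUBIC))
    c=calibration(n);print(n,c['vfov'],c['cx'],c['cy'],(-np.array(c['R']).T@c['t']).round(3),np.round(c['R'],3).tolist(),{k for k in c})
print(state())
E
```

```text
pics
scene 53.45437921581243 254.93438525328736 196.26677202555535 [ 0.936 -0.654  0.633] [[0.884, 0.467, -0.018], [0.248, -0.503, -0.828], [-0.396, 0.727, -0.56]] {'vfov', 't', 'cy', 'R', 'cx'}
top 44.55202971108058 251.7830364017386 194.12013764951212 [0.265 0.048 1.557] [[0.01, -1.0, 0.004], [-0.985, -0.011, -0.17], [0.17, -0.002, -0.985]] {'vfov', 't', 'cy', 'R', 'cx'}
{'clock': 0.1, 'q': array([-1.26760103e+00,  1.24418367e-01,  1.65150944e+00, -1.80384837e-05,
        1.36747258e+00, -8.25881930e-02]), 'dq': array([-0.00085318, -0.00232773, -0.00381285,  0.00016366, -0.00043185,
       -0.00041363]), 'joint_torque': array([ 9.57829325e-04, -4.18880439e+01, -3.61096323e+01,  7.76267750e-02,
        4.61100193e-02, -7.04633408e-05]), 'tool_pos': array([ 0.24439237, -0.60169934,  0.21354043]), 'eef_rot': array([-3.08156603e+00, -6.01897997e-01,  3.39964590e-04]), 'ft_force': array([-0.41612069,  0.73796966, -0.64957619]), 'torque': array([-0.03749592, -0.03177177, -0.00373504]), 'grip_force': 0.0, 'opening': 0.09466235113354389}
```

View pics/scene0.png

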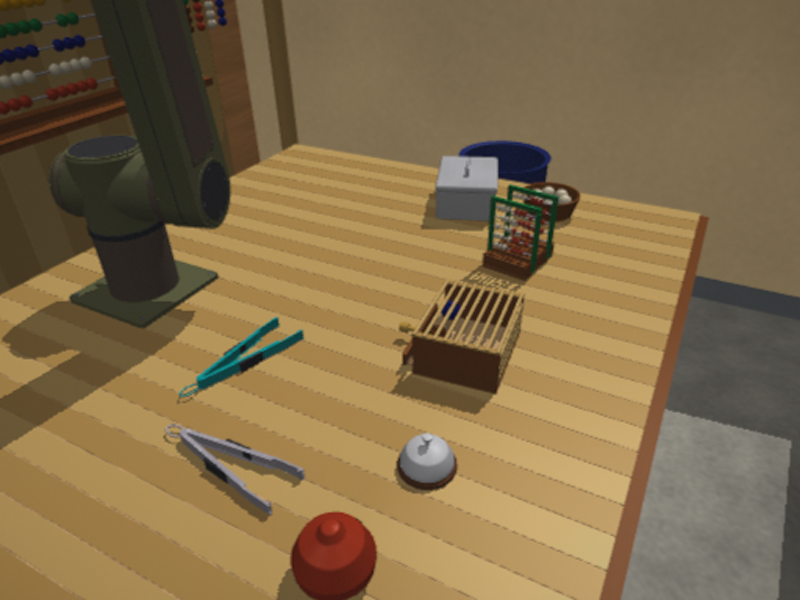

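View pics/top0.png

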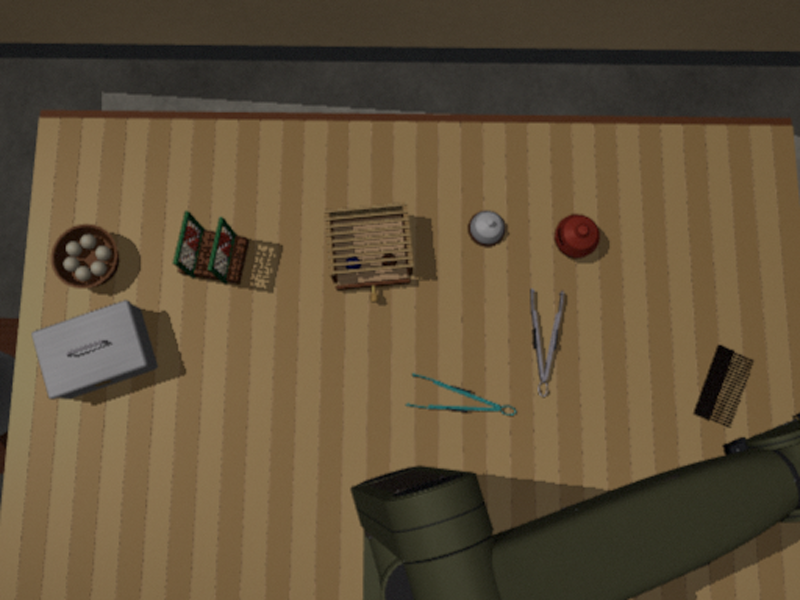

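Top view: the steel tongs have their hinge at (545,388) and tips at (533,293) and (564,295). A teal look-alike sits around (460,400) and is not wanted. The rack is at (370,247), with its knob at (376,297), the blue bead at (353,263) on the left pin and the brown one at (389,260). I'll confirm with a crop while measuring.

```bash
cat > h.py <<'E'
from station import *
import cv2,numpy as np
from scipy.spatial.transform import Rotation as Ro
def ray(c,u,v):
    f=192/np.tan(np.radians(c['vfov'])/2);R=np.array(c['R'])
    return -R.T@np.array(c['t']),R.T@np.array([(u-c['cx'])/f,(v-c['cy'])/f,1])
def plane(c,u,v,z):
    o,d=ray(c,u,v);return o+d*(z-o[2])/d[2]
def px(c,X):
    f=192/np.tan(np.radians(c['vfov'])/2);p=np.array(c['R'])@X+c['t'];return np.array([c['cx']+f*p[0]/p[2],c['cy']+f*p[1]/p[2]])
E
python3 - <<'E'
from h import *
c=calibration("top");s=calibration("scene");k=1/1.5625
for n,u,v,z in[("knob",376,297,.024),("rackFL",333,289,.03),("rackFR",411,284,.03),("roofBL",328,209,.084),("roofBR",405,206,.084),("blue",353,263,.06),("brown",389,260,.06),("hinge",545,383,.01),("tipL",533,293,.01),("tipR",564,295,.01),("padL",534,338,.01),("padR",553,340,.01),("bell",487,228,.03),("box",577,236,.05)]:
    print(n,plane(c,u*k,v*k,z).round(3))
for n,u,v,z in[("knob",406,328,.024),("hinge",180,435,.01),("tipL",302,473,.01),("tipR",268,510,.01),("padL",238,444,.01),("padR",215,470,.01)]:
    print("s",n,plane(s,u*k,v*k,z).round(3))
im=snapshot("top")[:,:,::-1]
a=cv2.resize(im[125:200,200:270],None,fx=5,fy=5,interpolation=2)
b=cv2.resize(im[175:265,325:375],None,fx=5,fy=5,interpolation=2)
o=np.zeros((450,620,3),np.uint8);o[:375,:350]=a;o[:,360:610]=b
cv2.imwrite("pics/c1.png",o)
E
```

```text
knob [0.543 0.082 0.024]
rackFL [0.558 0.174 0.03 ]
rackFR [0.57  0.008 0.03 ]
roofBL [0.717 0.184 0.084]
roofBR [0.725 0.023 0.084]
blue [0.608 0.131 0.06 ]
brown [0.615 0.055 0.06 ]
hinge [ 0.365 -0.276  0.01 ]
tipL [ 0.557 -0.255  0.01 ]
tipR [ 0.554 -0.322  0.01 ]
padL [ 0.46  -0.255  0.01 ]
padR [ 0.456 -0.295  0.01 ]
bell [ 0.695 -0.155  0.03 ]
box [ 0.674 -0.343  0.05 ]
s knob [0.548 0.084 0.024]
s hinge [ 0.368 -0.273  0.01 ]
s tipL [ 0.565 -0.25   0.01 ]
s tipR [ 0.561 -0.317  0.01 ]
s padL [ 0.454 -0.248  0.01 ]
s padR [ 0.458 -0.299  0.01 ]
```

View pics/c1.png

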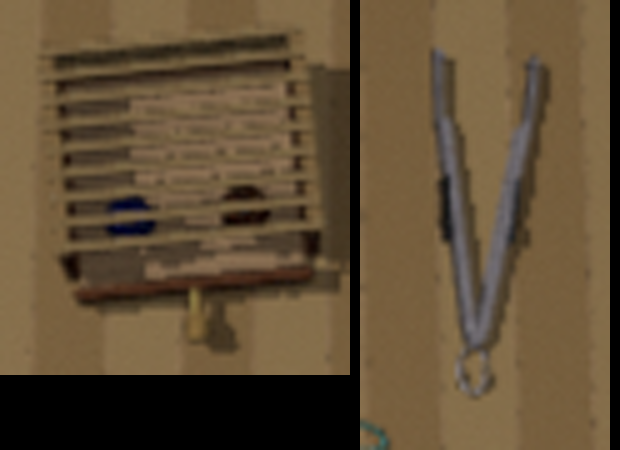

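The crop shows the steel tongs with dark pads, and the dark-blue bead on the left pin at crop (130,215) with the brown at (245,205). The rack yaw is about 0.08. Next I move above the knob for a wrist look.

```bash
python3 -m inch '[{"az":0.102},{"az":0.102},{"az":0.102},{"x":15,"y":-30},{"x":15,"y":-30},{"x":15,"y":-30},{"x":15,"y":-30},{"x":15,"y":-30},{"x":15,"y":-30},{"x":15,"y":-30},{"x":15,"y":-30},{"x":15,"y":-30}]' 20 && python3 -m inch '[{"x":15,"y":-30},{"x":15,"y":-30},{"x":15,"y":-30},{"x":15,"y":-30},{"x":15,"y":-30},{"x":15,"y":-30},{"x":15,"y":-30},{"x":15,"y":-30},{"x":15,"y":-30},{"x":15,"y":-30},{"x":15,"y":-30},{"x":15,"y":-30}]'
python3 - <<'E'
from h import *
print(state()['tool_pos'],state()['eef_rot'],state()['clock'])
c=calibration("wrist");im=snapshot("wrist")
print(c['vfov'],px(c,np.array([.545,.083,.024])),(-np.array(c['R']).T@c['t']).round(3))
cv2.imwrite("pics/w1.png",im[:,:,::-1])
E
```

```text
[ 0.24442848 -0.60176454  0.21368288] [-3.08176692e+00 -6.02006126e-01  2.80926544e-04] 0.15
71.37075097917014 [-329.03479882 -423.88064   ] [ 0.306 -0.577  0.383]invalid input
```

View pics/w1.png

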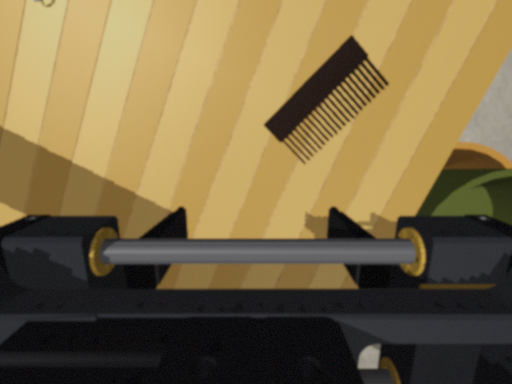

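The picture is still at the start pose (a comb is in view); the call was refused. The rows probably need all the keys, or the grip.

```bash
python3 -m inch '[{"x":0,"y":0,"z":0,"ax":0,"ay":0,"az":0.102,"grip":1},{"x":0,"y":0,"z":0,"ax":0,"ay":0,"az":0.102,"grip":1},{"x":0,"y":0,"z":0,"ax":0,"ay":0,"az":0.102,"grip":1}]' 20;  python3 -m inch '[{"x":15,"y":-30,"grip":1}]'
```

```text
clock: 0.45
tool_pos: [0.2445, -0.602, 0.2143]
eef_rot: [-3.139, -0.117, 0.0]
ft_force: [-0.6, 0.9, -0.5]
opening: 0.0949
grip_force: 0.0invalid input
```

```bash
python3 -m inch '[{"x":15,"y":-30,"z":0,"ax":0,"ay":0,"az":0,"grip":1},{"x":15,"y":-30,"z":0,"ax":0,"ay":0,"az":0,"grip":1},{"x":15,"y":-30,"z":0,"ax":0,"ay":0,"az":0,"grip":1},{"x":15,"y":-30,"z":0,"ax":0,"ay":0,"az":0,"grip":1},{"x":15,"y":-30,"z":0,"ax":0,"ay":0,"az":0,"grip":1},{"x":15,"y":-30,"z":0,"ax":0,"ay":0,"az":0,"grip":1},{"x":15,"y":-30,"z":0,"ax":0,"ay":0,"az":0,"grip":1},{"x":15,"y":-30,"z":0,"ax":0,"ay":0,"az":0,"grip":1},{"x":15,"y":-30,"z":0,"ax":0,"ay":0,"az":0,"grip":1},{"x":15,"y":-30,"z":0,"ax":0,"ay":0,"az":0,"grip":1},{"x":15,"y":-30,"z":0,"ax":0,"ay":0,"az":0,"grip":1},{"x":15,"y":-30,"z":0,"ax":0,"ay":0,"az":0,"grip":1}]' && python3 -m inch '[{"x":15,"y":-30,"z":0,"ax":0,"ay":0,"az":0,"grip":1},{"x":15,"y":-30,"z":0,"ax":0,"ay":0,"az":0,"grip":1},{"x":15,"y":-30,"z":0,"ax":0,"ay":0,"az":0,"grip":1},{"x":15,"y":-30,"z":0,"ax":0,"ay":0,"az":0,"grip":1},{"x":15,"y":-30,"z":0,"ax":0,"ay":0,"az":0,"grip":1},{"x":15,"y":-30,"z":0,"ax":0,"ay":0,"az":0,"grip":1},{"x":15,"y":-30,"z":0,"ax":0,"ay":0,"az":0,"grip":1},{"x":15,"y":-30,"z":0,"ax":0,"ay":0,"az":0,"grip":1},{"x":15,"y":-30,"z":0,"ax":0,"ay":0,"az":0,"grip":1},{"x":15,"y":-30,"z":0,"ax":0,"ay":0,"az":0,"grip":1},{"x":0,"y":0,"z":0,"ax":0,"ay":0,"az":0,"grip":1}]'
python3 - <<'E'
from h import *
print(state()['tool_pos'],state()['eef_rot'],state()['clock'])
c=calibration("wrist");im=snapshot("wrist")
print(c['vfov'],px(c,np.array([.545,.083,.024])),(-np.array(c['R']).T@c['t']).round(3))
cv2.imwrite("pics/w2.png",im[:,:,::-1])
E
```

```text
clock: 1.45
tool_pos: [0.3954, -0.2274, 0.2146]
eef_rot: [3.139, 0.125, 0.0]
ft_force: [1.2, -1.1, 1.0]
opening: 0.0949
grip_force: 0.0
clock: 2.37
tool_pos: [0.5219, 0.0863, 0.2145]
eef_rot: [-3.137, -0.133, -0.001]
ft_force: [-0.5, -0.3, -0.6]
opening: 0.0952
grip_force: 0.0
[0.52188829 0.08634872 0.21447826] [-3.13679074e+00 -1.32832945e-01 -5.47282066e-04] 2.3667
71.37075097917014 [261.50213439 154.34751232] [0.588 0.092 0.384]
```

View pics/w2.png

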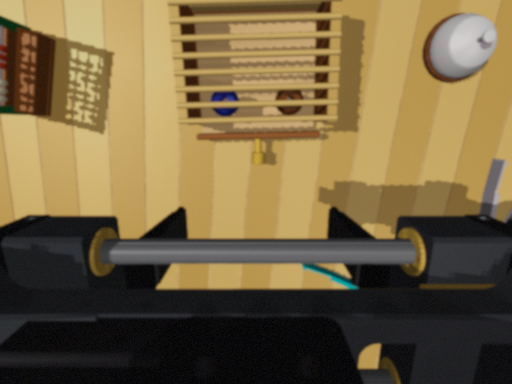

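The knob's head is at (258,157), the front board spans (198,136) to (320,133), the blue bead is at (225,103) and the brown at (289,101).

Run:
```python
from h import *
c=calibration("wrist");p=lambda u,v,z:plane(c,u,v,z)
K=p(258,157,.030);L=p(198,136,.032);Rr=p(320,133,.032);B=p(225,103,.064);W=p(289,101,.064)
d=L-Rr;e=B-W
print(K,L,Rr,np.linalg.norm(d),np.arctan2(-d[0],d[1]),np.arctan2(-e[0],e[1]),np.linalg.norm(e),B)
s=state();R=Ro.from_rotvec(s['eef_rot']);print(R.inv().apply(K-s['tool_pos'])*1000, R.as_matrix()[:,0])
```

```text
[0.54095581 0.08505436 0.03      ] [0.56181858 0.16470614 0.032     ] [0.57883995 0.00806122 0.032     ] 0.15756698707241745 0.10823745518383159 0.11383623206172415 0.07305437969825135 [0.60382665 0.12833382 0.064     ]
[ 19.92977669   0.95923552 184.32084915] [ 9.96476776e-01  8.38659014e-02 -7.38674594e-04]
```

```bash
python3 -m inch '[{"x":10,"y":0.5,"z":34,"ax":0,"ay":0,"az":-0.02,"grip":1},{"x":10,"y":0.5,"z":34,"ax":0,"ay":0,"az":0,"grip":1},{"x":0,"y":0,"z":34,"ax":0,"ay":0,"az":0,"grip":1},{"x":0,"y":0,"z":34,"ax":0,"ay":0,"az":0,"grip":0.6},{"x":0,"y":0,"z":34,"ax":0,"ay":0,"az":0,"grip":0.6},{"x":0,"y":0,"z":24,"ax":0,"ay":0,"az":0,"grip":0.6},{"x":0,"y":0,"z":10,"ax":0,"ay":0,"az":0,"grip":0.4},{"x":0,"y":0,"z":0,"ax":0,"ay":0,"az":0,"grip":0},{"x":0,"y":0,"z":0,"ax":0,"ay":0,"az":0,"grip":0},{"x":0,"y":0,"z":0,"ax":0,"ay":0,"az":0,"grip":0},{"x":0,"y":0,"z":0,"ax":0,"ay":0,"az":0,"grip":0},{"x":0,"y":0,"z":0,"ax":0,"ay":0,"az":0,"grip":0}]' 25
```

```text
clock: 3.42
tool_pos: [0.5425, 0.0828, 0.0128]
eef_rot: [3.138, 0.157, 0.006]
ft_force: [-0.6, -0.2, -0.7]
opening: 0.0407
grip_force: 0.0
```

Fingers still closing.

```bash
python3 -m inch '[{"x":0,"y":0,"z":0,"ax":0,"ay":0,"az":0,"grip":0},{"x":0,"y":0,"z":0,"ax":0,"ay":0,"az":0,"grip":0},{"x":0,"y":0,"z":0,"ax":0,"ay":0,"az":0,"grip":0},{"x":0,"y":0,"z":0,"ax":0,"ay":0,"az":0,"grip":0},{"x":0,"y":0,"z":0,"ax":0,"ay":0,"az":0,"grip":0}]' 25
```

```text
clock: 3.83
tool_pos: [0.541, 0.0875, 0.0115]
eef_rot: [-3.129, -0.153, -0.002]
ft_force: [-1.0, 18.0, 1.7]
opening: 0.0175
grip_force: 25.0
```

Gripped at 17.5 mm, with 18 N sideways. I'll ease that off and pull.

```bash
python3 -m inch '[{"x":0,"y":-3,"z":0,"ax":0,"ay":0,"az":0,"grip":0},{"x":-8,"y":-2,"z":0,"ax":0,"ay":0,"az":0,"grip":0},{"x":-10,"y":0,"z":0,"ax":0,"ay":0,"az":0,"grip":0},{"x":-10,"y":0,"z":0,"ax":0,"ay":0,"az":0,"grip":0},{"x":-10,"y":0,"z":0,"ax":0,"ay":0,"az":0,"grip":0},{"x":-10,"y":0,"z":0,"ax":0,"ay":0,"az":0,"grip":0},{"x":-10,"y":0,"z":0,"ax":0,"ay":0,"az":0,"grip":0},{"x":-10,"y":0,"z":0,"ax":0,"ay":0,"az":0,"grip":0},{"x":-10,"y":0,"z":0,"ax":0,"ay":0,"az":0,"grip":0},{"x":-10,"y":0,"z":0,"ax":0,"ay":0,"az":0,"grip":0},{"x":-7,"y":0,"z":0,"ax":0,"ay":0,"az":0,"grip":0},{"x":0,"y":0,"z":0,"ax":0,"ay":0,"az":0,"grip":0}]' 25
```

```text
clock: 4.83
tool_pos: [0.446, 0.0774, 0.0114]
eef_rot: [3.136, 0.157, 0.006]
ft_force: [3.8, -4.9, 3.0]
opening: 0.0172
grip_force: 25.0
```

```bash
python3 -m inch '[{"x":-3,"y":0,"z":0,"ax":0,"ay":0,"az":0,"grip":0},{"x":-2,"y":0,"z":0,"ax":0,"ay":0,"az":0,"grip":0},{"x":0,"y":0,"z":0,"ax":0,"ay":0,"az":0,"grip":0}]' 25
```

```text
clock: 5.08
tool_pos: [0.4455, 0.0774, 0.0117]
eef_rot: [3.137, 0.157, 0.023]
ft_force: [19.6, -2.1, -12.5]
opening: 0.0171
grip_force: 25.0
```

The tray is at its stop (20 N reaction). I release, rise, and go to look at the tongs.

```bash
python3 -m inch '[{"x":3,"y":0,"z":0,"ax":0,"ay":0,"az":0,"grip":0.5},{"x":0,"y":0,"z":0,"ax":0,"ay":0,"az":0,"grip":0.5},{"x":0,"y":0,"z":0,"ax":0,"ay":0,"az":0,"grip":0.5},{"x":0,"y":0,"z":0,"ax":0,"ay":0,"az":0,"grip":0.5},{"x":0,"y":0,"z":-30,"ax":0,"ay":0,"az":0,"grip":0.5},{"x":0,"y":0,"z":-40,"ax":0,"ay":0,"az":0,"grip":0.5},{"x":0,"y":0,"z":-40,"ax":0,"ay":0,"az":0,"grip":1},{"x":0,"y":0,"z":-40,"ax":0,"ay":0,"az":0.08,"grip":1},{"x":0,"y":0,"z":-40,"ax":0,"ay":0,"az":0.08,"grip":1}]' && python3 -m inch '[{"x":-2,"y":35,"z":0,"ax":0,"ay":0,"az":0,"grip":1},{"x":-2,"y":35,"z":0,"ax":0,"ay":0,"az":0,"grip":1},{"x":-2,"y":35,"z":0,"ax":0,"ay":0,"az":0,"grip":1},{"x":-3,"y":35,"z":0,"ax":0,"ay":0,"az":0,"grip":1},{"x":-3,"y":35,"z":0,"ax":0,"ay":0,"az":0,"grip":1},{"x":-3,"y":35,"z":0,"ax":0,"ay":0,"az":0,"grip":1},{"x":-3,"y":35,"z":0,"ax":0,"ay":0,"az":0,"grip":1},{"x":-3,"y":35,"z":0,"ax":0,"ay":0,"az":0,"grip":1},{"x":-3,"y":35,"z":0,"ax":0,"ay":0,"az":0,"grip":1},{"x":-3,"y":35,"z":0,"ax":0,"ay":0,"az":0,"grip":1},{"x":0,"y":0,"z":0,"ax":0,"ay":0,"az":0,"grip":1}]'
python3 - <<'E'
from h import *
c=calibration("wrist");im=snapshot("wrist");s=state()
print(s['tool_pos'],s['eef_rot'],s['clock'])
for X in[(.457,-.275,.02),(.366,-.2745,.02),(.558,-.254,.02)]:print(px(c,np.array(X)))
cv2.imwrite("pics/w3.png",im[:,:,::-1])
t=snapshot("top")[:,:,::-1];cv2.imwrite("pics/t3.png",cv2.resize(t[110:210,180:290],None,fx=5,fy=5,interpolation=2))
E
```

```text
clock: 5.83
tool_pos: [0.4424, 0.0782, 0.2017]
eef_rot: [-3.14, 0.1, 0.003]
ft_force: [1.4, -0.4, -0.2]
opening: 0.0622
grip_force: 0.0
clock: 6.75
tool_pos: [0.3941, -0.2735, 0.1999]
eef_rot: [3.139, -0.103, -0.003]
ft_force: [-0.7, -0.4, 1.2]
opening: 0.0951
grip_force: 0.0
[ 0.39457652 -0.27113424  0.1997454 ] [-3.13825493e+00  1.01444637e-01  2.90299738e-03] 6.8
[255.14988266 123.4538291 ]
[259.29442384 192.51993288]
[231.66107429  36.8978082 ]
```

View pics/w3.png

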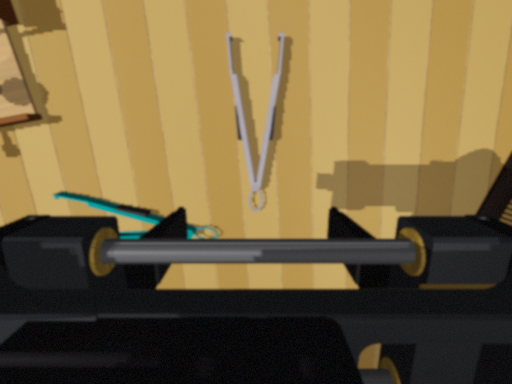

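View pics/t3.png

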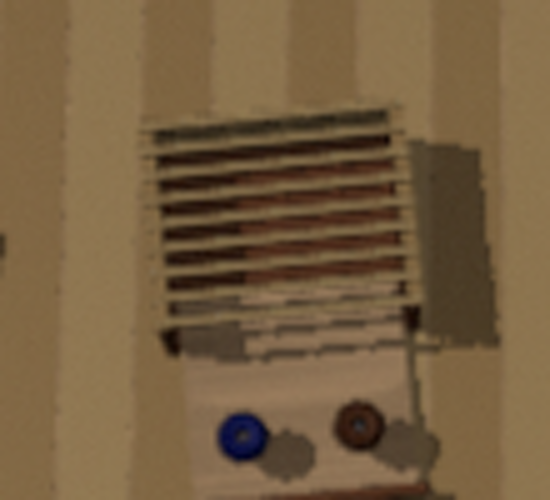

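The tray is out, with both beads clear of the roof (blue at crop (243,436), brown at (359,425)). In the wrist view the tongs' hinge is at (257,187), the tips at (229,36) and (283,36), and the pads at (238,123) and (272,123).

Run:
```python
from h import *
c=calibration("wrist");p=lambda u,v,z=.02:plane(c,u,v,z);s=state();R=Ro.from_rotvec(s['eef_rot'])
H=p(257,187);T=p(256,36);P=p(255,123);print(H,T,P,np.linalg.norm(T-H),np.linalg.norm(p(229,36)-p(283,36)),np.linalg.norm(p(238,123)-p(272,123)))
a=T-H;h=np.arctan2(a[1],a[0]);G=P+0;x=R.as_matrix()[:,0];print("head",h,np.arctan2(x[1],x[0]),H+.085*a/np.linalg.norm(a))
Rn=Ro.from_euler('z',h)*Ro.from_euler('x',np.pi);print("shift",Rn.inv().apply(G-s['tool_pos'])*1e3)
t=calibration("top");k=lambda u,v:plane(t,180+(u-2)/5,110+(v-2)/5,.064)
b,w=k(243,436),k(359,425);print(b,w,np.linalg.norm(b-w),np.arctan2(-(b-w)[0],(b-w)[1]))
r=.106;X=np.array([np.cos(r),np.sin(r)]);Y=np.array([-X[1],X[0]]);knob=np.array([.4455,.0774]);print("from knob",knob+.071*X+.038*Y,knob+.071*X-.038*Y)
```

```text
[ 0.37476395 -0.26780372  0.02      ] [ 0.55787744 -0.27810599  0.02      ] [ 0.45841187 -0.27050736  0.02      ] 0.18340307101090145 0.06365172556650024 0.04313081668074172
head -0.05620244372058327 -0.06272614306099743 [ 0.45962974 -0.27257841  0.02      ]
shift [ 63.42749512  -2.78826349 179.68737463]
[0.51277808 0.12110338 0.064     ] [0.52079399 0.04627055 0.064     ] 0.07526092306844923 0.10671072447873442
from knob [0.51208103 0.12269863] [0.52012196 0.0471252 ]
```

Everything agrees: blue bead at (0.5125, 0.122), tray out and yaw 0.106. I descend on the tongs' pads.

```bash
python3 -m inch '[{"x":33,"y":-1,"z":15,"ax":0,"ay":0,"az":-0.006,"grip":1},{"x":32,"y":-0.5,"z":20,"ax":0,"ay":0,"az":0,"grip":1},{"x":0,"y":0,"z":35,"ax":0,"ay":0,"az":0,"grip":1},{"x":0,"y":0,"z":35,"ax":0,"ay":0,"az":0,"grip":1},{"x":0,"y":0,"z":35,"ax":0,"ay":0,"az":0,"grip":1},{"x":0,"y":0,"z":30,"ax":0,"ay":0,"az":0,"grip":1},{"x":0,"y":0,"z":15,"ax":0,"ay":0,"az":0,"grip":1},{"x":0,"y":0,"z":9,"ax":0,"ay":0,"az":0,"grip":1},{"x":0,"y":0,"z":0,"ax":0,"ay":0,"az":0,"grip":0.62},{"x":0,"y":0,"z":0,"ax":0,"ay":0,"az":0,"grip":0.54},{"x":0,"y":0,"z":0,"ax":0,"ay":0,"az":0,"grip":0.5},{"x":0,"y":0,"z":0,"ax":0,"ay":0,"az":0,"grip":0.47}]' 20; python3 -m inch '[{"x":0,"y":0,"z":0,"ax":0,"ay":0,"az":0,"grip":0.46},{"x":0,"y":0,"z":0,"ax":0,"ay":0,"az":0,"grip":0.46},{"x":0,"y":0,"z":0,"ax":0,"ay":0,"az":0,"grip":0.46},{"x":0,"y":0,"z":0,"ax":0,"ay":0,"az":0,"grip":0.46}]'
```

```text
clock: 7.85
tool_pos: [0.4623, -0.2725, 0.0087]
eef_rot: [3.138, -0.085, 0.005]
ft_force: [-0.1, -0.4, -0.9]
opening: 0.0736
grip_force: 0.0
clock: 8.18
tool_pos: [0.4613, -0.2724, 0.0074]
eef_rot: [3.139, -0.085, 0.002]
ft_force: [-0.3, -0.7, 1.4]
opening: 0.0478
grip_force: 4.5
```

```bash
python3 -m inch '[{"x":0,"y":0,"z":0,"ax":0,"ay":0,"az":0,"grip":0.46},{"x":0,"y":0,"z":0,"ax":0,"ay":0,"az":0,"grip":0.46},{"x":0,"y":0,"z":0,"ax":0,"ay":0,"az":0,"grip":0.46},{"x":0,"y":0,"z":-5,"ax":0,"ay":0,"az":0,"grip":0.46},{"x":0,"y":0,"z":-15,"ax":0,"ay":0,"az":0,"grip":0.46},{"x":0,"y":0,"z":-20,"ax":0,"ay":0,"az":0,"grip":0.46},{"x":0,"y":0,"z":-25,"ax":0,"ay":0,"az":0,"grip":0.46},{"x":0,"y":0,"z":-25,"ax":0,"ay":0,"az":0,"grip":0.46},{"x":0,"y":0,"z":-25,"ax":0,"ay":0,"az":0,"grip":0.46},{"x":0,"y":0,"z":-15,"ax":0,"ay":0,"az":0,"grip":0.46},{"x":0,"y":0,"z":0,"ax":0,"ay":0,"az":0,"grip":0.46}]'
python3 - <<'E'
from h import *
c=calibration("wrist");im=snapshot("wrist");s=state()
R=Ro.from_rotvec(s['eef_rot']);
print(s['tool_pos'],s['eef_rot'],s['opening'],s['grip_force'])
for q in[(0,0,-18),(80,25,-14),(80,-25,-14)]:print(px(c,s['tool_pos']+R.apply(np.array(q)/1e3)))
a=cv2.resize(im[:260,130:390,::-1],None,fx=2,fy=2);S=cv2.resize(snapshot("scene")[150:360,50:300,::-1],(280,235))
o=np.zeros((520,800,3),np.uint8);o[:,:520]=a;o[:235,520:]=S
cv2.imwrite("pics/w4.png",o)
E
```

```text
clock: 9.1
tool_pos: [0.4626, -0.2729, 0.1406]
eef_rot: [3.137, -0.085, 0.008]
ft_force: [0.9, -0.3, -0.6]
opening: 0.0436
grip_force: 4.5
[ 0.461536   -0.27221792  0.13811711] [ 3.13897219 -0.08490734  0.0037706 ] 0.04376309807928642 4.515384659171104
[256.34314276 232.97658464]
[300.80410206  97.43707494]
[211.73744118  97.42003244]
```

View pics/w4.png

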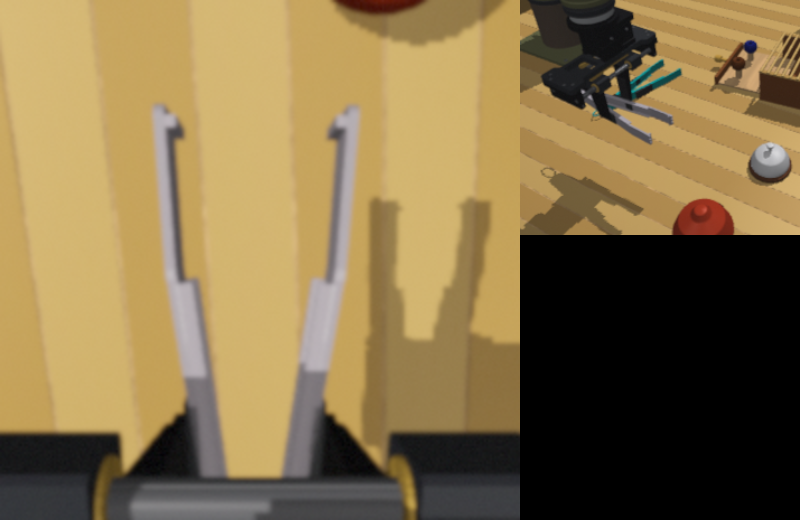

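Tongs are held open with the tips ahead: plates run from crop (175,278) to (163,108) on the left and (340,278) to (353,108) on the right. Next I compute the tip centre in the tool frame and the move to the bead.

Run:
```python
from h import *
c=calibration("wrist");s=state();R=Ro.from_rotvec(s['eef_rot'])
zt=s['tool_pos'][2]+.0125
def q(u,v):return R.inv().apply(plane(c,130+u/2,v/2,zt)-s['tool_pos'])*1e3
A,B,C,D=q(175,278),q(163,108),q(340,278),q(353,108)
print(A,B,C,D)
m=(B+D)/2;n=(A+C)/2;print("end",m,"start",n)
h=.106;Rn=Ro.from_euler('z',h)*Ro.from_euler('x',np.pi)
x=R.as_matrix()[:,0];print("turn az",-(h-np.arctan2(x[1],x[0])))
tip=np.array([81,(m[1]+n[1])/2,-2.5])/1e3  # mid-height of tips
tgt=np.array([.5125,.122,.052])-Rn.apply(tip);print(tgt,Rn.inv().apply(tgt-s['tool_pos'])*1e3)
```

```text
[ 56.03195103 -23.04273458 -12.51502034] [101.08567368 -24.67706933 -12.53414807] [ 56.03720088  24.6095621  -12.53491474] [101.07843929  26.36376778 -12.5554515 ]
end [101.08205649   0.84334922 -12.54479978] start [ 56.03457596   0.78341376 -12.52496754]
turn az -0.16010155186294836
[0.43186858 0.11423889 0.0495    ] [  12.31368069 -386.64469037   86.68001404]
```

```bash
python3 -m inch '[{"x":0,"y":0,"z":0,"ax":0,"ay":0,"az":-0.04,"grip":0.46},{"x":0,"y":0,"z":0,"ax":0,"ay":0,"az":-0.06,"grip":0.46},{"x":0,"y":-10,"z":0,"ax":0,"ay":0,"az":-0.06,"grip":0.46},{"x":2,"y":-20,"z":0,"ax":0,"ay":0,"az":0,"grip":0.46},{"x":2,"y":-30,"z":0,"ax":0,"ay":0,"az":0,"grip":0.46},{"x":2,"y":-30,"z":0,"ax":0,"ay":0,"az":0,"grip":0.46},{"x":2,"y":-30,"z":0,"ax":0,"ay":0,"az":0,"grip":0.46},{"x":2,"y":-30,"z":0,"ax":0,"ay":0,"az":0,"grip":0.46},{"x":2,"y":-30,"z":0,"ax":0,"ay":0,"az":0,"grip":0.46},{"x":2,"y":-30,"z":0,"ax":0,"ay":0,"az":0,"grip":0.46},{"x":2,"y":-30,"z":0,"ax":0,"ay":0,"az":0,"grip":0.46},{"x":1,"y":-30,"z":0,"ax":0,"ay":0,"az":0,"grip":0.46}]' && python3 -m inch '[{"x":0,"y":-30,"z":0,"ax":0,"ay":0,"az":0,"grip":0.46},{"x":0,"y":-30,"z":0,"ax":0,"ay":0,"az":0,"grip":0.46},{"x":0,"y":-30,"z":0,"ax":0,"ay":0,"az":0,"grip":0.46},{"x":0,"y":-17,"z":0,"ax":0,"ay":0,"az":0,"grip":0.46},{"x":0,"y":-10,"z":10,"ax":0,"ay":0,"az":0,"grip":0.46},{"x":0,"y":0,"z":15,"ax":0,"ay":0,"az":0,"grip":0.46},{"x":0,"y":0,"z":0,"ax":0,"ay":0,"az":0,"grip":0.46},{"x":0,"y":0,"z":0,"ax":0,"ay":0,"az":0,"grip":0.46}]'
python3 - <<'E'
from h import *
s=state();c=calibration("wrist");im=snapshot("wrist")
hsv=cv2.cvtColor(im,cv2.COLOR_RGB2HSV);m=cv2.inRange(hsv,(108,120,20),(135,255,255));m[:30]=m[:30]
n,l,st,ce=cv2.connectedComponentsWithStats(m)
i=1+st[1:,4].argmax();x,y,w,h,a=st[i];print(st[i],ce[i])
ct=max(cv2.findContours(m,0,1)[0],key=cv2.contourArea);print(cv2.minEnclosingCircle(ct))
R=Ro.from_rotvec(s['eef_rot'])
for u,v in[ce[i],(x+w/2,y+h/2)]:
  X=plane(c,u,v,.06);print(X,(R.inv().apply(X-s['tool_pos'])*1e3).round(1))
print(s['tool_pos'],R.as_matrix()[:,0],s['opening'])
cv2.imwrite("pics/w5.png",cv2.resize(im[:260,130:390,::-1],None,fx=2,fy=2))
E
```

```text
clock: 10.2
tool_pos: [0.4479, 0.0001, 0.1339]
eef_rot: [-3.136, -0.166, 0.007]
ft_force: [1.5, 1.1, -1.2]
opening: 0.0437
grip_force: 4.5
clock: 10.87
tool_pos: [0.4355, 0.1142, 0.1088]
eef_rot: [3.136, 0.166, -0.009]
ft_force: [0.3, 0.0, -0.7]
opening: 0.0439
grip_force: 4.5
[ 238   86   39   40 1055] [256.63127962 105.31469194]
((256.7272644042969, 105.45454406738281), 20.020755767822266)
[0.51278406 0.12306074 0.06      ] [78.1 -0.6 48.4]
[0.51234674 0.12233349 0.06      ] [77.5  0.  48.4]
[0.43550358 0.11424169 0.10881036] [ 0.99441447  0.10539171 -0.00569697] 0.0438859064737549
```

View pics/w5.png

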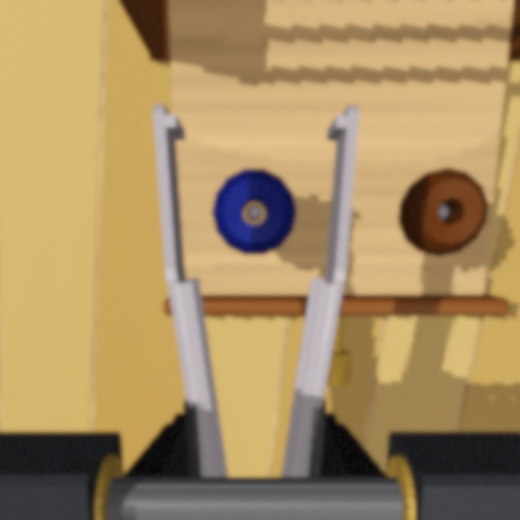

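The tongs straddle the blue bead, which is at crop (255,211), roughly midway; the brown one is clear at (444,211). I descend 59 mm and squeeze.

```bash
python3 -m inch '[{"x":2,"y":-1,"z":10,"ax":0,"ay":0,"az":0,"grip":0.46},{"x":0,"y":0,"z":15,"ax":0,"ay":0,"az":0,"grip":0.46},{"x":0,"y":0,"z":15,"ax":0,"ay":0,"az":0,"grip":0.46},{"x":0,"y":0,"z":12,"ax":0,"ay":0,"az":0,"grip":0.46},{"x":0,"y":0,"z":7,"ax":0,"ay":0,"az":0,"grip":0.46},{"x":0,"y":0,"z":0,"ax":0,"ay":0,"az":0,"grip":0.46},{"x":0,"y":0,"z":0,"ax":0,"ay":0,"az":0,"grip":0.43},{"x":0,"y":0,"z":0,"ax":0,"ay":0,"az":0,"grip":0.40},{"x":0,"y":0,"z":0,"ax":0,"ay":0,"az":0,"grip":0.38},{"x":0,"y":0,"z":0,"ax":0,"ay":0,"az":0,"grip":0.34},{"x":0,"y":0,"z":0,"ax":0,"ay":0,"az":0,"grip":0.3},{"x":0,"y":0,"z":0,"ax":0,"ay":0,"az":0,"grip":0.3}]' 25; python3 -m inch '[{"x":0,"y":0,"z":0,"ax":0,"ay":0,"az":0,"grip":0.2},{"x":0,"y":0,"z":0,"ax":0,"ay":0,"az":0,"grip":0.2},{"x":0,"y":0,"z":0,"ax":0,"ay":0,"az":0,"grip":0.2}]' 25
```

```text
clock: 11.92
tool_pos: [0.4402, 0.1161, 0.0535]
eef_rot: [-3.137, -0.166, -0.003]
ft_force: [0.5, 0.1, 0.4]
opening: 0.036
grip_force: 25.0
clock: 12.17
tool_pos: [0.4401, 0.1161, 0.0533]
eef_rot: [-3.137, -0.166, -0.003]
ft_force: [1.9, -0.9, 2.0]
opening: 0.0358
grip_force: 25.0
```

Opening is 35.8 mm at 25 N, so the tips are on the bead. I lift straight up.

```bash
python3 -m inch '[{"x":0,"y":0,"z":-4,"ax":0,"ay":0,"az":0,"grip":0.2},{"x":0,"y":0,"z":-6,"ax":0,"ay":0,"az":0,"grip":0.2},{"x":0,"y":0,"z":-8,"ax":0,"ay":0,"az":0,"grip":0.2},{"x":0,"y":0,"z":-12,"ax":0,"ay":0,"az":0,"grip":0.2},{"x":0,"y":0,"z":-18,"ax":0,"ay":0,"az":0,"grip":0.2},{"x":0,"y":0,"z":-22,"ax":0,"ay":0,"az":0,"grip":0.2},{"x":0,"y":0,"z":-22,"ax":0,"ay":0,"az":0,"grip":0.2},{"x":0,"y":0,"z":-22,"ax":0,"ay":0,"az":0,"grip":0.2},{"x":0,"y":0,"z":-18,"ax":0,"ay":0,"az":0,"grip":0.2},{"x":0,"y":0,"z":-12,"ax":0,"ay":0,"az":0,"grip":0.2},{"x":0,"y":0,"z":-8,"ax":0,"ay":0,"az":0,"grip":0.2},{"x":0,"y":0,"z":-4,"ax":0,"ay":0,"az":0,"grip":0.2}]' && python3 -m inch '[{"x":0,"y":0,"z":0,"ax":0,"ay":0,"az":0,"grip":0.2},{"x":0,"y":0,"z":0,"ax":0,"ay":0,"az":0,"grip":0.2},{"x":0,"y":0,"z":0,"ax":0,"ay":0,"az":0,"grip":0.2},{"x":0,"y":0,"z":0,"ax":0,"ay":0,"az":0,"grip":0.2},{"x":0,"y":0,"z":0,"ax":0,"ay":0,"az":0,"grip":0.2},{"x":0,"y":0,"z":0,"ax":0,"ay":0,"az":0,"grip":0.2}]'
python3 - <<'E'
from h import *
a=cv2.resize(snapshot("wrist")[:260,130:390,::-1],(400,400));S=cv2.resize(snapshot("scene")[90:290,200:400,::-1],(400,400))
cv2.imwrite("pics/w6.png",np.hstack([a,S]))
E
```

```text
clock: 13.17
tool_pos: [0.4396, 0.1161, 0.2098]
eef_rot: [-3.137, -0.166, -0.002]
ft_force: [-0.3, 0.2, -2.2]
opening: 0.0359
grip_force: 25.0
clock: 13.67
tool_pos: [0.4391, 0.116, 0.208]
eef_rot: [3.137, 0.166, -0.002]
ft_force: [-0.9, 0.1, -1.0]
opening: 0.0358
grip_force: 25.0
```

View pics/w6.png

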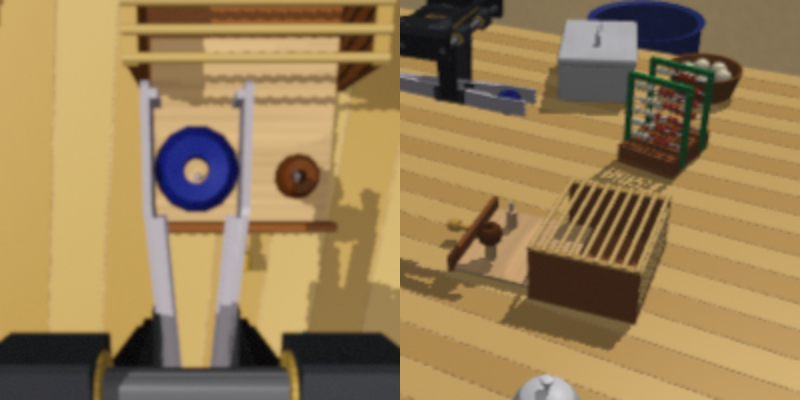

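The blue bead is held between the tips (left panel, (197,168)) about 155 mm above its post. The brown bead is still on its pin and the tray is out (right panel, (490,235)).

```bash
python3 -c "
from station import *
print(sign_off())"
```

```text
the job is handed in; nothing more can be done
None
```

The job is handed in at about 14 s: the tray is out at its stop, and the blue bead is held still in the steel tongs about 15 cm above its post, with the brown bead still on its pin and the money box, bell and green racks untouched.

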